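# Reset the load indicator and hold the spring tester at its set height

### The job

Check a spring on the bench tester: first clear the load indicator by swinging its sprung reset lever all the way to its stop and letting it spring back home. Then press the tester's sprung plunger down until the top of its cap is level with the top of the setting pin beside it, and finish while still holding it there, without letting go, so that the load can be read. Leave the file, the vee block and the brush where they lie.

Things in the scene. Friction and masses are not known exactly. Their poses are not given: they have to be found in the camera images.
- tester: Spring tester, fixed: grey base plate 120 x 160 x 14 mm, at its centre an upright green barrel (54 mm diameter, top 112 mm above the bench) from which a steel rod with a round black cap rises. Origin: centre of the plate's underside, on the barrel's axis; z up. A dark clamp block reaches from the barrel to local +y (68 mm from the axis, top at 96 mm) and carries the setting pin.
- ram (a joint): Travel of the tester's sprung plunger (rod and cap), in m: 0 = fully up, grows as it is pressed straight down, 0.026 = bottomed. The spring pushes it back up when let go: pressing takes about 4 N at first, 7 N half way and 11 N at the bottom.
- cap_top (a point): Centre of the flat top of the plunger's black cap (42 mm diameter, 10 mm thick rim). It is 162 mm above the bench when up and goes down with the plunger.
- setting_pin: Setting pin: plain upright steel pin, 12 mm diameter, fixed in the tester's clamp block, 55 mm to local +y of the plunger's axis. Origin: centre of its top end face; z up. Its height is set differently each time, 7 to 20 mm below the unpressed cap's top. It does not move.
- indicator: Load indicator, fixed: grey box 120 (x) x 180 (y) x 60 mm high; on its top a flat white dial (84 mm) on the local -y half and the reset lever on the +y half. Origin: centre of the underside; z up, local -x is the front. The dial's pointer is only for looks and does not move.
- reset_lever (a joint): Angle of the sprung reset lever in rad: 0 = home, grows counter-clockwise seen from above, 0.9 = hard stop. At home the arm points to the indicator's front (-x) but 0.45 rad towards its +y side; at the stop 0.45 rad towards the -y (dial) side. A spring turns it home when let go; at its pin it takes about 1 N at home, 3 N at the stop.
- lever_pin (a point): Centre of the top of the lever's upright black grip pin: 12 mm diameter, 113 mm above the bench, 70 mm from the lever's pivot, standing 39 mm clear above the flat steel lever arm (12 mm wide, its top 74 mm above the bench). The pin moves with the lever: about 61 mm from home to stop.
- lever_pivot (a point): Point on the lever's vertical hinge axis, 66 mm above the bench, at local (25, 45) mm on the indicator.
- file: Bystander: loose hand file with turned wooden handle, 280 mm long in all, 26 mm high, lying on the bench beyond the two devices. Origin on the bench under it, near where blade meets handle; blade to local +x.
- vee_block: Bystander: loose steel vee block, 50 x 50 mm, 45 mm high, lying between the two devices. Origin: centre of its underside.
- brush: Bystander: loose bench brush lying flat on the bench on the robot's side of the devices, handle to local -x. Origin on the bench under it.

How it is judged:
By the outcome, as a careful person would: the job done as asked, in the order asked, and still so for the second after the job is handed in, while the arm keeps its last pose, push and grip.
It also fails if it takes over 48 s, if anything falls off the work surface, if the arm or the gripper's body presses on something with over 40 N, if the wrist force passes 120 N, or if a joint passes its speed limit or range.

### The arm

A 6-joint arm with a two-finger parallel gripper is mounted at the origin on the work surface. World frame = base frame: x ahead of the robot, y to its left, z up, the work surface at z = 0. Lengths are in mm, angles in rad, forces in N, time in s.
With the tool pointing down it reaches from about 350 to 875 mm from the base axis. Payload 4.2 kg.
Tool frame: the origin (TCP) lies midway between the tips of the shut fingers; the grasp point (between the pads) lies 19 mm behind it (arm.grasp_offset is the distance from the TCP to the grasp point, in mm); z points along the fingers, y is the direction in which the jaws open and shut (so a half turn about z gives the same grasp; the last joint's range is limited). The gripper opens to 85 mm and grips with 20 to 120 N. Pads are 22 mm wide; open, the fingers measure 114 mm over their backs; the gripper's body (76 mm by 85 mm) begins 54 mm behind the grasp point. The pads swing forward as they close: fully open they stand 13 mm farther back than shut.
Start: joints at [-1.006, 0.385, 0.008, 0, -1.194, -0.259], TCP at [188.176, -595.977, 204.212] pointing down, gripper open.
Joint ranges: [-3.14, 3.14], [-1.21, 2.06], [-1.07, 1.41], [-3.16, 2.05], [-2.99, -0.16], [-3.1, 3.1]. Speed limits (rad/s): [2.79, 2.79, 3.14, 3.14, 3.14, 3.14].

### API

Orientations are given as a unit quaternion [x, y, z, w].
In Python, from bench import arm gives the robot as it stands.
- The arm moves only by the tool move_arm, never from a script. Its argument "moves" is a list of rows, each an object with "gripper": the gripper's target within -1 to 1 (fully open at 1, half-way at 0, shut at -1); "xyz": the shift along the tool's x, y, z in cm, a list of three; "angular": the turn, a rotation vector about the tool's x, y, z in rad, a list of three. In form: [{"gripper": gripper, "xyz": [dx, dy, dz], "angular": [wx, wy, wz]}, ...]. A call has 1 to 10 rows; each row is the pose to reach, as a shift and turn from the pose commanded when the call began, along the tool's axes at that moment; what a row does not reach only later rows make up. A row lasts 1/8 s, in which the tool goes at most 62.5 mm and 10.7 degrees, less where a joint would pass 70% of its speed; a pose out of reach is approached as far as the arm can. A call with a gripper value outside its range is refused whole. The fingers move at their own pace and stop on an object; the grip force is fixed at half the most. Time passes only in rows, so rows that repeat a pose let the fingers close. It gives the time, the measured TCP pose, the force and the opening at its end, in the units of the state.
- arm.read_state(): the state, without advancing time (a new reading comes with each control period).
- arm.get_image(name): name is "side" or "top"; returns (picture, depth): 480x640x3 uint8, blue, green, red; 480x640 float32, mm along the optical axis (not along the pixel's ray), 0 where there is no reading.
- arm.get_calibration(name): a dict with "camera_matrix" (3x3 intrinsics, pixels), "k1" (the pictures are not rectified: a ray, as slopes to the right and down, at radius r is drawn at 1 + k1 r^2 times it, then the intrinsics apply), "R" (3x3) and "t" (3): a world point X has camera coordinates R X + t. Camera axes: x right, y down, z forward; pixel columns grow to the right and rows downward; lengths in mm; the calibration is good to about 2 mm. A picture is of the moment at which its call begins. get_calibration takes no time and is no camera call.
- arm.job_done(): hands the job in, once; it reports no verdict.
The state is a dict: "clock": time; "joints": joint angles; "joint_vel": joint speeds; "joint_efforts": joint torques, N m; "position": TCP position; "ee_rot": TCP orientation; "contact_force": force on the tool from outside, world axes, zero at the start; "wrist_torque": the same for the moment, N m; "gripper_width": finger opening in mm.
Only numpy, scipy, OpenCV 4.12 (cv2) and the standard library are available. Lean on these libraries where they do the work, as an engineer would, in place of code of your own. Each camera call takes 0.05 s, during which the arm holds its last target. There are 200 camera calls.

## Working session

There is one attempt and no reset: what is moved stays moved. The work goes in short steps, Python scripts to look and compute and a tool call to move; the robot and the scene stay as the last step left them, time stands still between calls to the robot, and variables do not carry over. Pictures are saved under pics/ and viewed, about 8 in all and at most 12, crops included, and the job is handed in when it is done.

Besides the shell and the picture viewer there is one more tool, called after "Emit:" as name(argument=value, ...), one argument or row to a line, values as JSON. move_arm: Moves the arm, as the interface text tells. Its arguments: {"type":"object","properties":{"moves":{"type":"array","items":{"type":"object","properties":{"gripper":{"type":"number"},"xyz":{"type":"array","items":{"type":"number"}},"angular":{"type":"array","items":{"type":"number"}}}}}},"required":["moves"]}

```bash
mkdir -p pics; ls
cat > h.py <<'E'
import numpy as np, cv2
from bench import arm
def world(c,uv,depth=None,z=None):
    """pixels -> world, by depth (mm along axis) or on plane z"""
    K=np.array(c["camera_matrix"],float);R=np.array(c["R"],float);t=np.array(c["t"],float)
    k=c["k1"];uv=np.atleast_2d(np.array(uv,float))
    s=cv2.undistortPoints(uv[:,None],K,np.array([k,0,0,0,0.]))[:,0]
    d=np.c_[s,np.ones(len(s))]
    o=-R.T@t; w=d@R
    if depth is not None: return o+w*np.asarray(depth)[:,None]
    return o+w*((z-o[2])/w[:,2])[:,None]
E
python3 - <<'E'
from h import *
for n in("top","side"):
    p,d=arm.get_image(n);cv2.imwrite(f"pics/{n}0.png",p);np.savez(f"{n}0.npz",p=p,d=d)
    c=arm.get_calibration(n);print(n,c,(d>0).mean(),np.percentile(d[d>0],[1,50,99]))
print(arm.read_state())
E
```

```text
pics
top {'camera_matrix': array([[578.68400093,   0.        , 326.08585849],
       [  0.        , 578.68400093, 235.1272619 ],
       [  0.        ,   0.        ,   1.        ]]), 'k1': -0.19066283884930174, 'R': array([[-0.01743871, -0.99934434,  0.0317297 ],
       [-0.98701738,  0.01213863, -0.16015414],
       [ 0.15966398, -0.03411065, -0.98658192]]), 't': array([  25.65596521,  616.11807569, 1000.9639541 ])} 0.9960514322916667 [1007.31365112 1093.796875   2019.16562988]
side {'camera_matrix': array([[538.90550414,   0.        , 319.88808664],
       [  0.        , 538.90550414, 245.05791412],
       [  0.        ,   0.        ,   1.        ]]), 'k1': 0.033476748156504706, 'R': array([[-0.91271147, -0.4083744 , -0.01371585],
       [-0.23464574,  0.55132007, -0.80061698],
       [ 0.3345133 , -0.72751394, -0.59901947]]), 't': array([562.63908227, 225.86152225, 835.57664986])} 0.9960384114583334 [ 718.45501221 1238.65808105 2990.48124023]
{'clock': 0.1, 'joints': array([-1.00636874e+00,  3.85485677e-01,  6.75833232e-03, -4.56192963e-04,
       -1.19398708e+00, -2.58603780e-01]), 'joint_vel': array([-0.00012124, -0.00176818,  0.00273433, -0.00021273, -0.00018361,
        0.0007775 ]), 'joint_efforts': array([-4.91454557e-04, -3.93322241e+01,  1.88927972e+01,  4.19795573e+00,
       -2.59591034e-03,  4.70539788e-06]), 'position': array([ 188.02327805, -595.44383602,  203.22261328]), 'ee_rot': array([-1.52233474e-01,  9.88344072e-01,  9.63788226e-04, -1.89304841e-04]), 'contact_force': array([-0.19166646, -0.15419377,  0.4713592 ]), 'wrist_torque': array([ 0.045063  ,  0.06293594, -0.00596334]), 'gripper_width': 85.31890618375944}
```

View pics/top0.png

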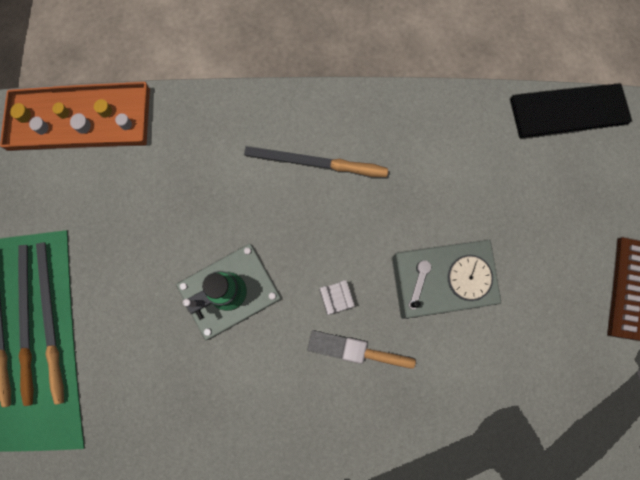

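View pics/side0.png

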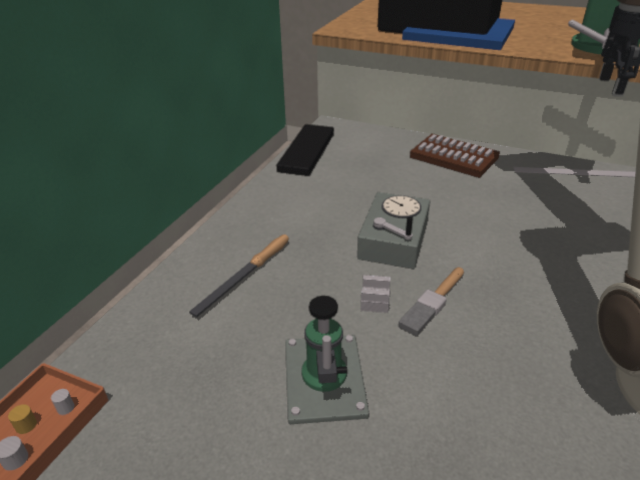

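The top view shows the cap at (214,287), the setting pin at (187,302), the lever pivot at (424,267), the lever pin at (417,304) and the dial at (470,277). The side view shows the cap at (323,307), the setting pin top at (327,341) and the lever pin at (409,218).

Run:
```python
from h import *
W={}
for n in("top","side"):
    f=np.load(f"{n}0.npz");p,d=f["p"],f["d"];c=arm.get_calibration(n)
    v,u=np.mgrid[:480,:640];X=world(c,np.c_[u.ravel(),v.ravel()],d.ravel()).reshape(480,640,3);W[n]=X
    z=X[...,2];dark=p.max(2)<60
    ok=(X[...,0]>300)&(X[...,0]<850)&(abs(X[...,1])<500)&(d>0)
    print(n,"bench z",np.median(z[ok]))
    def comp(name,m):
        k,l,s,ce=cv2.connectedComponentsWithStats((m&ok).astype(np.uint8))
        for i in range(1,k):
            if s[i,4]>8: q=X[l==i];print(n,name,s[i],ce[i].round(1),"mean",q.mean(0).round(1),"mid",((q.max(0)+q.min(0))/2).round(1),"ext",np.ptp(q,0).round(1),"medz",np.median(q[:,2]).round(1))
    comp("z>152",(z>152)); comp("122-152",(z>122)&(z<152))
    comp("85-122",(z>85)&(z<122)); comp("z 50-67",(z>52)&(z<67)); comp("z68-80",(z>68)&(z<82));comp("plate",(z>8)&(z<20))
    comp("dial",(p.min(2)>150)&(z>50)&(z<70))
p=np.load("top0.npz")["p"];a=cv2.resize(p[255:335,165:285],None,fx=5,fy=5,interpolation=2)
s=np.load("side0.npz")["p"];b=cv2.resize(s[290:390,285:365],None,fx=5,fy=5,interpolation=2)
b=b[:400];cv2.imwrite("pics/crop1.png",np.hstack([a[:, :400],b]))
```

```text
top bench z 1.71270234960366
top z>152 [202 272  26  27 528] [214.8 285.1] mean [519.3 199.6 163.2] mid [519.7 200.1 161.1] ext [41.7 40.9 14.3] medz 163.2
top z>152 [183 299   7   8  28] [185.9 302.2] mean [492.8 248.1 153.5] mid [492.4 247.7 154.6] ext [11.3 10.   4.9] medz 153.3
top 122-152 [187 300   6   7  28] [189.9 303.3] mean [491.6 244.4 139.5] mid [492.1 245.  137.8] ext [10.5  3.7 28.3] medz 140.1
top 85-122 [187 271  51  49 764] [213.  296.4] mean [504.6 212.1 104.8] mid [507.4 214.8 103.6] ext [80.9 87.1 36.5] medz 108.5
top 85-122 [411 300  10   8  62] [415.7 303.7] mean [ 487.  -131.7  108.3] mid [ 487.1 -132.7  101.9] ext [11.7 11.5 32.8] medz 112.7
top z 50-67 [ 395  240  106   78 5394] [447.5 278.3] mean [ 533.1 -200.8   62. ] mid [ 533.9 -202.9   59.5] ext [137.1 192.1  15. ] medz 61.8
top z 50-67 [226 293  13  12  19] [233.3 299.5] mean [501.4 183.1  59.3] mid [503.1 184.9  59.4] ext [19.6 20.3 14.7] medz 59.0
top z68-80 [474 259   6   5  10] [476.6 261.3] mean [ 562.  -254.1   69. ] mid [ 562.5 -254.    69.1] ext [7.3 9.2 2.1] medz 68.8
top z68-80 [408 260  23  4
[... 5031 characters left out ...]
  14.1] ext [ 75.5 202.1  11.9] medz 17.7
side plate [360 303  28   8 134] [373.8 306.5] mean [498.4  24.5  14. ] mid [499.3  24.2  13.9] ext [48.7 17.1 11.9] medz 14.1
side plate [ 285  335   85   88 4224] [324.2 386.8] mean [509.4 222.9  14.7] mid [519.3 201.4  14. ] ext [179.6 196.9  12. ] medz 14.7
side plate [  22  386   75   80 1107] [ 57.3 424.8] mean [838.3 435.8  11.6] mid [837.6 435.1  14. ] ext [ 24.8 129.4  11.9] medz 11.2
side plate [ 36 392  71  79 518] [ 71.5 432. ] mean [808.4 437.8  14.1] mid [808.5 433.5  14. ] ext [  6.5 132.7  11.9] medz 14.0
side dial [384 197  35  18 378] [401.5 205.6] mean [ 532.7 -241.3   65.1] mid [ 534.4 -244.    64.9] ext [72.3 71.7  7.4] medz 65.1
```

View pics/crop1.png

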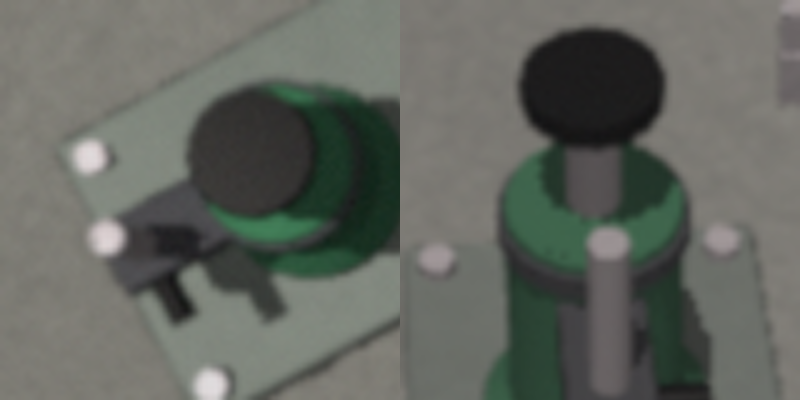

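The measurements agree with the given sizes:
- **Tester:** the cap is at (519.5, 200.5) and the setting pin at (492.3, 249), 55.6 mm apart. The pin top is about 9.8 mm below the cap in both views.
- **Indicator:** the yaw is about +0.1 rad and the pivot about (554, -155). The lever pin is at (487, -132), 71 mm from the pivot.

I'll push with shut fingers from the pin's +y side.

Emit:
move_arm(
  moves=[
    {"gripper": -1, "xyz": [-44.8, 38.3, 0], "angular": [0, 0, 0.206]},
    {"gripper": -1, "xyz": [-44.8, 38.3, 0], "angular": [0, 0, 0.206]},
    {"gripper": -1, "xyz": [-44.8, 38.3, 0], "angular": [0, 0, 0.206]},
    {"gripper": -1, "xyz": [-44.8, 38.3, 0], "angular": [0, 0, 0.206]},
    {"gripper": -1, "xyz": [-44.8, 38.3, 0], "angular": [0, 0, 0.206]},
    {"gripper": -1, "xyz": [-44.8, 38.3, 0], "angular": [0, 0, 0.206]},
    {"gripper": -1, "xyz": [-44.8, 38.3, 0], "angular": [0, 0, 0.206]},
    {"gripper": -1, "xyz": [-44.8, 38.3, 0], "angular": [0, 0, 0.206]},
    {"gripper": -1, "xyz": [-44.8, 38.3, 0], "angular": [0, 0, 0.206]},
    {"gripper": -1, "xyz": [-44.8, 38.3, 0], "angular": [0, 0, 0.206]},
  ],
)

```text
clock: 1.35
position: [501.1, -93.2, 203.8]
ee_rot: [-0.051, 0.999, 0.0, -0.0]
contact_force: [-0.7, -0.6, 0.3]
gripper_width: 0.0
```

Emit:
move_arm(
  moves=[
    {"gripper": -1, "xyz": [0, 0, 6], "angular": [0, 0, 0]},
    {"gripper": -1, "xyz": [0, 0, 11.5], "angular": [0, 0, 0]},
    {"gripper": -1, "xyz": [0, 0, 11.5], "angular": [0, 0, 0]},
    {"gripper": -1, "xyz": [0, 0, 11.5], "angular": [0, 0, 0]},
  ],
)

```text
clock: 1.85
position: [501.7, -96.1, 91.0]
ee_rot: [-0.05, 0.999, -0.0, 0.001]
contact_force: [0.4, -0.3, -0.9]
gripper_width: -0.0
```

Run:
```python
from h import *
s=arm.read_state();print(s["position"],s["contact_force"])
p,d=arm.get_image("top");q,_=arm.get_image("side")
cv2.imwrite("pics/c2.png",np.hstack([cv2.resize(p[230:330,360:460],(400,400)),cv2.resize(q[150:250,360:460],(400,400))]))
```

```text
[501.66933284 -96.05470455  90.96615063] [ 0.42242205 -0.31782428 -0.88326944]
```

View pics/c2.png

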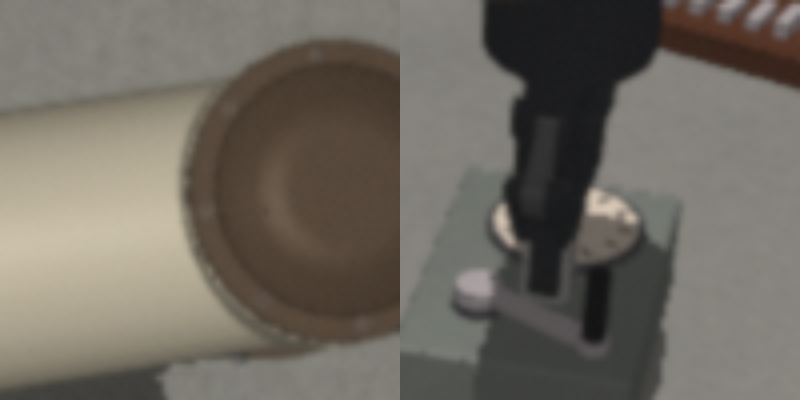

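The finger is on the +y side of the pin and clear of the dial and the arm. I'll start the sweep.

Emit:
move_arm(
  moves=[
    {"gripper": -1, "xyz": [1.41, -0.06, 0], "angular": [0, 0, 0]},
    {"gripper": -1, "xyz": [1.6, -1.6, 0], "angular": [0, 0, 0]},
    {"gripper": -1, "xyz": [1.8, -3.2, 0], "angular": [0, 0, 0]},
    {"gripper": -1, "xyz": [2.0, -4.2, 0], "angular": [0, 0, 0]},
    {"gripper": -1, "xyz": [2.1, -5.2, 0], "angular": [0, 0, 0]},
    {"gripper": -1, "xyz": [2.0, -6.0, 0], "angular": [0, 0, 0]},
    {"gripper": -1, "xyz": [1.9, -6.7, 0], "angular": [0, 0, 0]},
    {"gripper": -1, "xyz": [1.9, -6.7, 0], "angular": [0, 0, 0]},
  ],
)

```text
clock: 2.95
position: [488.1, -164.8, 89.1]
ee_rot: [-0.05, 0.999, 0.0, -0.0]
contact_force: [-0.2, 1.0, 0.9]
gripper_width: -0.5
```

Run:
```python
from h import *
s=arm.read_state();print(s["position"],s["contact_force"])
q,_=arm.get_image("side")
cv2.imwrite("pics/c3.png",cv2.resize(q[150:250,360:460],(500,500)))
```

```text
[ 488.05876586 -164.78613595   89.07307468] [-0.23276889  0.97119911  0.87251872]
```

View pics/c3.png

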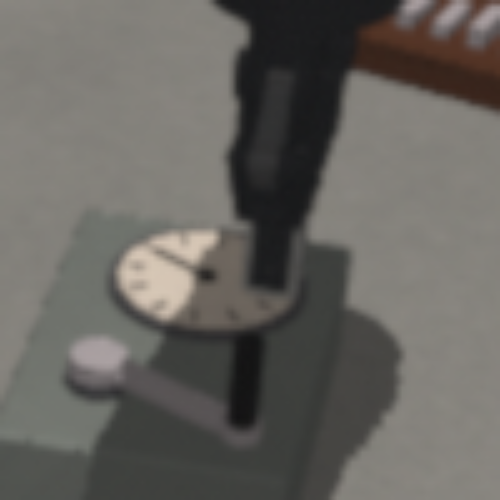

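The lever pin is still at its home pixel (408,236), although the TCP reads 33 mm beyond it. I'll check by projecting the points into the view.

```bash
cat >> h.py <<'E'
def proj(c,P):
    R=np.array(c["R"],float);r,_=cv2.Rodrigues(R)
    return cv2.projectPoints(np.atleast_2d(np.array(P,float)),r,np.array(c["t"],float),np.array(c["camera_matrix"],float),np.array([c["k1"],0,0,0,0.]))[0][:,0].round(1)
E
python3 - <<'E'
from h import *
c=arm.get_calibration("side")
print(proj(c,[[488,-165,89],[487,-132,113],[487,-132,74],[554,-155,74],[495,-192,113],[495,-192,74]]))
q,d=arm.get_image("side")
v,u=np.mgrid[195:245:4,396:424:3]
X=world(c,np.c_[u.ravel(),v.ravel()],d[v,u].ravel()).reshape(*u.shape,3)
for i in range(u.shape[0]): print(v[i,0],[tuple(x.round().astype(int)) for x in X[i]])
cv2.imwrite("pics/c4.png",cv2.resize(q[170:250,380:440],(600,600*80//60//1)[0:2] if 0 else (450,600)))
E
```

```text
[[412.7 219.3]
 [409.5 217.9]
 [407.7 234.6]
 [378.9 220.9]
 [414.3 201.5]
 [412.5 217.8]]
195 [(np.int64(559), np.int64(-285), np.int64(60)), (np.int64(578), np.int64(-384), np.int64(0)), (np.int64(571), np.int64(-384), np.int64(1)), (np.int64(564), np.int64(-387), np.int64(2)), (np.int64(558), np.int64(-390), np.int64(1)), (np.int64(493), np.int64(-150), np.int64(152)), (np.int64(488), np.int64(-153), np.int64(152)), (np.int64(482), np.int64(-151), np.int64(154)), (np.int64(473), np.int64(-136), np.int64(165)), (np.int64(525), np.int64(-407), np.int64(0))]
199 [(np.int64(551), np.int64(-260), np.int64(66)), (np.int64(544), np.int64(-260), np.int64(68)), (np.int64(539), np.int64(-264), np.int64(67)), (np.int64(534), np.int64(-270), np.int64(65)), (np.int64(499), np.int64(-153), np.int64(140)), (np.int64(493), np.int64(-152), np.int64(142)), (np.int64(487), np.int64(-154), np.int64(143)), (np.int64(481), np.int64(-151), np.int64(146)), (np.int64(477), np.int64(-157), np.int64(143)), (np.int64(499), np.int64(-289), np.int64(62))]
203 [(np.int64(546), np.int64(-244), np.int64(66)), (np
[... 4480 characters left out ...]
4(481), np.int64(-138), np.int64(61)), (np.int64(476), np.int64(-141), np.int64(61)), (np.int64(471), np.int64(-144), np.int64(60)), (np.int64(466), np.int64(-152), np.int64(56)), (np.int64(476), np.int64(-230), np.int64(1))]
243 [(np.int64(504), np.int64(-115), np.int64(60)), (np.int64(500), np.int64(-120), np.int64(58)), (np.int64(494), np.int64(-121), np.int64(59)), (np.int64(488), np.int64(-120), np.int64(61)), (np.int64(483), np.int64(-123), np.int64(61)), (np.int64(477), np.int64(-124), np.int64(62)), (np.int64(472), np.int64(-126), np.int64(62)), (np.int64(467), np.int64(-131), np.int64(60)), (np.int64(468), np.int64(-163), np.int64(38)), (np.int64(473), np.int64(-218), np.int64(-1))]
```

View pics/c4.png

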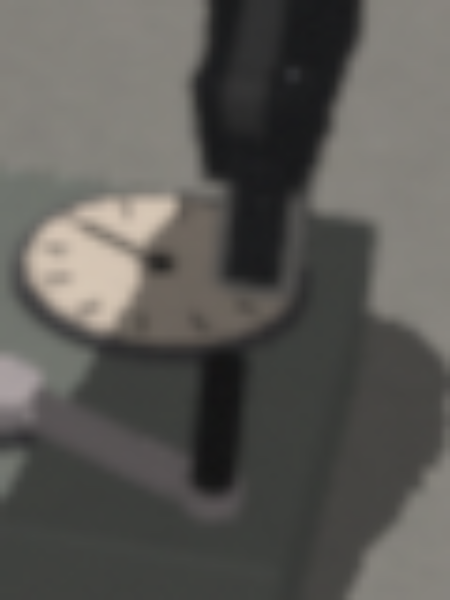

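The fingertips really are about 30 mm higher than the TCP reading suggests: the lowest visible finger points are at z ≈ 122. They passed over the 113 mm pin, so the lever didn't move. x and y agree. I'll go back, lower on the +y side where the fingers clear the box, and check the tip height by camera.

Emit:
move_arm(
  moves=[
    {"gripper": -1, "xyz": [0, 0, -1], "angular": [0, 0, 0]},
    {"gripper": -1, "xyz": [-0.5, 3.5, -1], "angular": [0, 0, 0]},
    {"gripper": -1, "xyz": [-0.5, 7.3, -1], "angular": [0, 0, 0]},
    {"gripper": -1, "xyz": [-0.5, 7.3, 0], "angular": [0, 0, 0]},
    {"gripper": -1, "xyz": [-0.5, 7.3, 1.5], "angular": [0, 0, 0]},
    {"gripper": -1, "xyz": [-0.5, 7.3, 3], "angular": [0, 0, 0]},
    {"gripper": -1, "xyz": [-0.5, 7.3, 3], "angular": [0, 0, 0]},
  ],
)

```text
clock: 3.92
position: [484.7, -91.7, 58.4]
ee_rot: [-0.05, 0.999, -0.0, -0.001]
contact_force: [-0.4, -0.1, 0.6]
gripper_width: 0.0
```

Run:
```python
from h import *
s=arm.read_state();P=s["position"];print(P,s["contact_force"],s["gripper_width"])
c=arm.get_calibration("side")
q,d=arm.get_image("side")
v,u=np.mgrid[150:300,340:480]
X=world(c,np.c_[u.ravel(),v.ravel()],d[v,u].ravel())
m=(abs(X[:,0]-P[0])<14)&(abs(X[:,1]-P[1])<22)&(X[:,2]>40)
for a in range(45,160,6):
    k=m&(X[:,2]>=a)&(X[:,2]<a+6)
    if k.sum(): print(a,k.sum(),X[k].min(0).round(),X[k].max(0).round())
print(proj(c,P))
cv2.imwrite("pics/c5.png",cv2.resize(q[150:250,350:450],(500,500)))
```

```text
[484.71782734 -91.71177087  58.39507791] [-0.43456228 -0.05588971  0.56452215] 0.03748826964743363
45 1 [ 497. -113.   46.] [ 497. -113.   46.]
51 1 [ 495. -112.   55.] [ 495. -112.   55.]
81 5 [478. -88.  85.] [487. -85.  87.]
87 14 [476. -98.  87.] [495. -80.  93.]
93 33 [474. -95.  93.] [495. -75.  99.]
99 32 [475. -93.  99.] [496. -75. 104.]
105 36 [475. -91. 105.] [496. -75. 111.]
111 33 [475. -95. 111.] [496. -76. 117.]
117 14 [475. -95. 117.] [492. -75. 123.]
123 1 [474. -95. 128.] [474. -95. 128.]
129 10 [ 471. -101.  130.] [475. -81. 135.]
135 5 [472. -81. 136.] [474. -72. 139.]
141 5 [472. -78. 141.] [474. -76. 146.]
147 7 [471. -79. 147.] [475. -74. 152.]
153 19 [471. -82. 154.] [498. -71. 159.]
159 10 [472. -78. 160.] [498. -70. 165.]
[[402.1 252.8]]
```

View pics/c5.png

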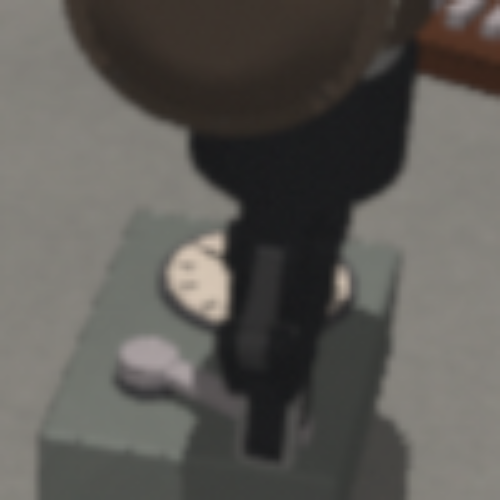

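The tip is at about z 86, and this time it overlaps the pin by about 27 mm. I'll sweep again.

Emit:
move_arm(
  moves=[
    {"gripper": -1, "xyz": [0.2, -2.0, 0], "angular": [0, 0, 0]},
    {"gripper": -1, "xyz": [0.5, -3.2, 0], "angular": [0, 0, 0]},
    {"gripper": -1, "xyz": [0.7, -4.7, 0], "angular": [0, 0, 0]},
    {"gripper": -1, "xyz": [0.7, -5.9, 0], "angular": [0, 0, 0]},
    {"gripper": -1, "xyz": [0.5, -6.8, 0], "angular": [0, 0, 0]},
    {"gripper": -1, "xyz": [0.5, -6.8, 0], "angular": [0, 0, 0]},
  ],
)

```text
clock: 4.72
position: [487.5, -160.1, 59.1]
ee_rot: [-0.049, 0.999, -0.0, -0.0]
contact_force: [-1.9, 1.3, -0.8]
gripper_width: 0.1
```

```bash
cat > lev.py <<'E'
from h import *
s=arm.read_state();print(s["position"],s["contact_force"])
c=arm.get_calibration("side");q,d=arm.get_image("side")
v,u=np.mgrid[190:260,350:440]
X=world(c,np.c_[u.ravel(),v.ravel()],d[v,u].ravel());B=q[v,u].reshape(-1,3)
m=(X[:,2]>70)&(X[:,2]<79)&(X[:,1]<-100)&(X[:,0]<600)
r=X[m][:,:2]-[554.4,-155.3];R=np.hypot(*r.T)
k=(R>18)&(R<75)
a=np.arctan2(r[k,1],r[k,0])%(2*np.pi)
print(k.sum(),"lever angle est",np.median(a)-(np.pi+.1-.45),np.percentile(a,[10,90])-(np.pi+.1-.45),R[k].max())
E
python3 lev.py
```

```text
[ 487.54712756 -160.05245481   59.09864426] [-1.93102501  1.33704549 -0.75155014]
108 lever angle est 0.5919212501951083 [0.46507368 0.77298604] 74.49645145777153
```

Emit:
move_arm(
  moves=[
    {"gripper": -1, "xyz": [-0.2, -0.7, 0], "angular": [0, 0, 0]},
    {"gripper": -1, "xyz": [-0.35, -1.1, 0], "angular": [0, 0, 0]},
    {"gripper": -1, "xyz": [-0.35, -1.1, 0], "angular": [0, 0, 0]},
  ],
)

```text
clock: 5.15
position: [492.1, -170.2, 59.1]
ee_rot: [-0.05, 0.999, 0.0, 0.0]
contact_force: [-1.2, 2.6, 0.2]
gripper_width: -0.0
```

```bash
python3 lev.py
```

```text
[ 492.14599063 -170.20634923   59.1367315 ] [-1.2275799   2.61314505  0.15423478]
109 lever angle est 0.7538236613088936 [0.61366707 0.97375303] 74.69660578040451
```

Emit:
move_arm(
  moves=[
    {"gripper": -1, "xyz": [-0.1, -0.2, 0], "angular": [0, 0, 0]},
    {"gripper": -1, "xyz": [-0.15, -0.4, 0], "angular": [0, 0, 0]},
    {"gripper": -1, "xyz": [-0.15, -0.4, 0], "angular": [0, 0, 0]},
  ],
)

```text
clock: 5.58
position: [493.8, -173.5, 59.1]
ee_rot: [-0.05, 0.999, 0.0, -0.0]
contact_force: [-1.6, 4.2, 0.5]
gripper_width: 0.2
```

Emit:
move_arm(
  moves=[
    {"gripper": -1, "xyz": [-0.1, -0.2, 0], "angular": [0, 0, 0]},
    {"gripper": -1, "xyz": [-0.15, -0.4, 0], "angular": [0, 0, 0]},
    {"gripper": -1, "xyz": [-0.15, -0.4, 0], "angular": [0, 0, 0]},
  ],
)

```text
clock: 5.95
position: [494.1, -174.8, 58.9]
ee_rot: [-0.049, 0.999, 0.002, -0.002]
contact_force: [-4.6, 16.9, 5.4]
gripper_width: -0.5
```

```bash
python3 lev.py
```

```text
[ 494.11731373 -174.76848359   58.92931305] [-4.55909931 16.93096713  5.37091492]
110 lever angle est 0.822326787140975 [0.65224184 0.9900113 ] 73.7123953378862
```

The force jumped to 17 N while the motion stalled at y -175, so the lever is at its stop. I'll back off now to let it spring home.

Emit:
move_arm(
  moves=[
    {"gripper": -1, "xyz": [0.4, 1.5, 0], "angular": [0, 0, 0]},
    {"gripper": -1, "xyz": [0.6, 3.0, 0], "angular": [0, 0, 0]},
    {"gripper": -1, "xyz": [0.4, 5.0, 0], "angular": [0, 0, 0]},
    {"gripper": -1, "xyz": [0.0, 7.0, 0], "angular": [0, 0, 0]},
    {"gripper": -1, "xyz": [-0.3, 9.0, 0], "angular": [0, 0, 0]},
    {"gripper": -1, "xyz": [-0.3, 9.0, -6], "angular": [0, 0, 0]},
    {"gripper": -1, "xyz": [-0.3, 9.0, -12], "angular": [0, 0, 0]},
    {"gripper": -1, "xyz": [-0.3, 9.0, -16], "angular": [0, 0, 0]},
    {"gripper": -1, "xyz": [-0.3, 9.0, -16], "angular": [0, 0, 0]},
  ],
)

```text
clock: 7.12
position: [492.6, -87.9, 223.6]
ee_rot: [-0.05, 0.999, -0.0, 0.005]
contact_force: [0.6, 0.4, -0.9]
gripper_width: 0.1
```

```bash
python3 lev.py
python3 - <<'E'
from h import *
q,_=arm.get_image("side");cv2.imwrite("pics/c6.png",cv2.resize(q[150:290,340:460],(480,560)))
E
```

```text
[492.57370742 -87.91536553 223.63131151] [ 0.57312954  0.44769526 -0.88774729]
128 lever angle est -0.05769276401345946 [-0.18298454  0.08021738] 74.77103158441028
```

View pics/c6.png

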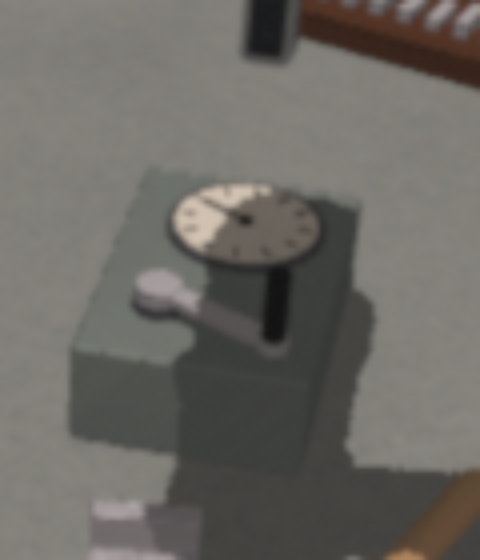

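The lever is back home (estimated -0.06 now, +0.82 at the stop, so about 0.88 of swing). Next I'll move to above the cap.

Emit:
move_arm(
  moves=[
    {"gripper": -1, "xyz": [-5.6, 28.4, 0], "angular": [0, 0, 0]},
    {"gripper": -1, "xyz": [-5.6, 28.4, 0], "angular": [0, 0, 0]},
    {"gripper": -1, "xyz": [-5.6, 28.4, 0], "angular": [0, 0, 0]},
    {"gripper": -1, "xyz": [-5.6, 28.4, 0], "angular": [0, 0, 0]},
    {"gripper": -1, "xyz": [-5.6, 28.4, 0], "angular": [0, 0, 0]},
    {"gripper": -1, "xyz": [-5.6, 28.4, 0], "angular": [0, 0, 0]},
    {"gripper": -1, "xyz": [-5.6, 28.4, 0], "angular": [0, 0, 0]},
    {"gripper": -1, "xyz": [-5.6, 28.4, 0], "angular": [0, 0, 0]},
  ],
)

```text
clock: 8.22
position: [516.9, 199.1, 218.8]
ee_rot: [-0.049, 0.999, -0.0, -0.0]
contact_force: [0.3, 0.1, -0.1]
gripper_width: 0.3
```

```bash
cat > tip.py <<'E'
from h import *
s=arm.read_state();P=s["position"];print(P,s["contact_force"],s["ee_rot"],s["clock"])
c=arm.get_calibration("side");q,d=arm.get_image("side")
v,u=np.mgrid[150:420,260:400]
X=world(c,np.c_[u.ravel(),v.ravel()],d[v,u].ravel());
for a in range(164,280,6):
    k=(np.hypot(X[:,0]-P[0],X[:,1]-P[1])<40)&(X[:,2]>=a)&(X[:,2]<a+6)
    if k.sum()>2: print(a,k.sum(),X[k].min(0).round(),X[k].max(0).round())
k=(np.hypot(X[:,0]-492.3,X[:,1]-249)<12)&(X[:,2]>140);z=X[k,2]
print("pin pts",k.sum(),np.sort(z)[-30:].round(1))
E
python3 tip.py
```

```text
[516.9483777  199.07134883 218.76256552] [ 0.26144616  0.12397743 -0.14972362] [-4.92189382e-02  9.98787871e-01 -3.39957643e-04 -4.10885219e-04] 8.225
164 24 [500. 189. 164.] [535. 221. 165.]
242 11 [510. 203. 246.] [528. 207. 248.]
248 29 [506. 192. 248.] [527. 211. 254.]
254 70 [506. 192. 254.] [527. 214. 260.]
260 64 [506. 191. 260.] [527. 215. 266.]
266 72 [506. 192. 266.] [527. 216. 272.]
272 73 [506. 192. 272.] [527. 215. 278.]
278 27 [506. 192. 278.] [522. 214. 283.]
pin pts 172 [332.2 332.4 332.5 332.6 333.4 333.5 334.  334.7 335.  335.1 335.2 335.3
 335.5 336.  336.1 336.3 336.4 336.4 337.  338.3 338.5 339.3 339.4 339.4
 339.9 340.3 340.3 340.7 340.9 341.5]
```

The tip offset is about 27.7 mm. For an accurate common reference I'll first gently touch the setting pin's top with the fingertips to get its height in arm coordinates, then press the cap to that same height.

Emit:
move_arm(
  moves=[
    {"gripper": -1, "xyz": [1.95, 5.2, 0], "angular": [0, 0, 0]},
    {"gripper": -1, "xyz": [1.95, 5.2, 2], "angular": [0, 0, 0]},
    {"gripper": -1, "xyz": [1.95, 5.2, 6], "angular": [0, 0, 0]},
    {"gripper": -1, "xyz": [1.95, 5.2, 8.2], "angular": [0, 0, 0]},
    {"gripper": -1, "xyz": [1.95, 5.2, 8.2], "angular": [0, 0, 0]},
    {"gripper": -1, "xyz": [1.95, 5.2, 8.2], "angular": [0, 0, 0]},
  ],
)

```text
clock: 9.02
position: [493.5, 250.1, 138.5]
ee_rot: [-0.05, 0.999, 0.0, 0.001]
contact_force: [0.0, 0.4, 0.8]
gripper_width: -0.1
```

```bash
python3 tip.py | head -1
python3 - <<'E'
from h import *
q,_=arm.get_image("side");cv2.imwrite("pics/c7.png",cv2.resize(q[260:400,270:390],(480,560)))
E
```

```text
[493.50279555 250.05884973 138.5174912 ] [0.03109926 0.44695654 0.7999086 ] [-4.96327264e-02  9.98766908e-01  4.84096897e-04  1.01053236e-03] 9.025
```

View pics/c7.png

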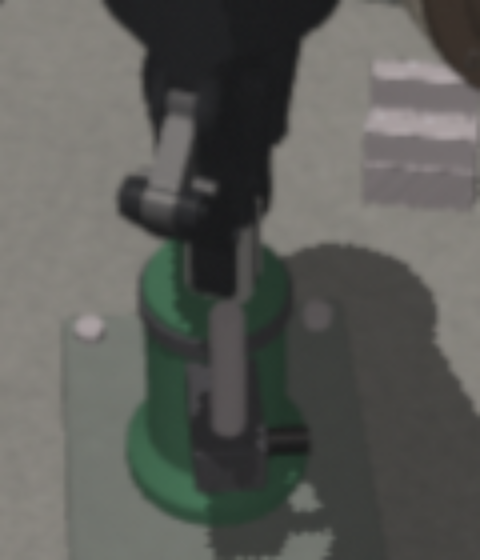

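The fingertips sit over the setting pin with its top (about (228,300) in the crop) just below them. I'll come down slowly.

Emit:
move_arm(
  moves=[
    {"gripper": -1, "xyz": [0, 0, 0.5], "angular": [0, 0, 0]},
    {"gripper": -1, "xyz": [0, 0, 0.8], "angular": [0, 0, 0]},
    {"gripper": -1, "xyz": [0, 0, 0.9], "angular": [0, 0, 0]},
    {"gripper": -1, "xyz": [0, 0, 1.0], "angular": [0, 0, 0]},
    {"gripper": -1, "xyz": [0, 0, 1.0], "angular": [0, 0, 0]},
  ],
)

```text
clock: 9.75
position: [492.6, 250.1, 127.1]
ee_rot: [-0.05, 0.999, -0.0, -0.0]
contact_force: [-0.4, -0.7, 0.2]
gripper_width: 0.1
```

Emit:
move_arm(
  moves=[
    {"gripper": -1, "xyz": [0, 0, 0.1], "angular": [0, 0, 0]},
    {"gripper": -1, "xyz": [0, 0, 0.1], "angular": [0, 0, 0]},
  ],
)

```text
clock: 10.0
position: [492.5, 250.1, 126.2]
ee_rot: [-0.05, 0.999, -0.0, -0.0]
contact_force: [1.6, -0.4, 1.0]
gripper_width: -0.0
```

Emit:
move_arm(
  moves=[
    {"gripper": -1, "xyz": [0, 0, 0.1], "angular": [0, 0, 0]},
    {"gripper": -1, "xyz": [0, 0, 0.1], "angular": [0, 0, 0]},
  ],
)

```text
clock: 10.25
position: [492.5, 250.1, 125.1]
ee_rot: [-0.05, 0.999, -0.0, -0.0]
contact_force: [-0.7, 0.0, -0.3]
gripper_width: -0.1
```

Emit:
move_arm(
  moves=[
    {"gripper": -1, "xyz": [0, 0, 0.05], "angular": [0, 0, 0]},
    {"gripper": -1, "xyz": [0, 0, 0.05], "angular": [0, 0, 0]},
  ],
)

```text
clock: 10.5
position: [492.6, 250.1, 124.7]
ee_rot: [-0.05, 0.999, -0.0, -0.0]
contact_force: [0.1, -0.7, -0.5]
gripper_width: -0.1
```

Emit:
move_arm(
  moves=[
    {"gripper": -1, "xyz": [0, 0, 0.05], "angular": [0, 0, 0]},
    {"gripper": -1, "xyz": [0, 0, 0.05], "angular": [0, 0, 0]},
  ],
)

```text
clock: 10.75
position: [492.6, 250.1, 124.6]
ee_rot: [-0.05, 0.999, 0.0, 0.0]
contact_force: [-1.5, 0.5, 2.9]
gripper_width: 0.1
```

Emit:
move_arm(
  moves=[
    {"gripper": -1, "xyz": [0, 0, 0.05], "angular": [0, 0, 0]},
    {"gripper": -1, "xyz": [0, 0, 0.05], "angular": [0, 0, 0]},
  ],
)

```text
clock: 11.0
position: [492.7, 250.2, 124.6]
ee_rot: [-0.05, 0.999, 0.0, 0.0]
contact_force: [-2.4, -1.2, 5.9]
gripper_width: 0.1
```

Emit:
move_arm(
  moves=[
    {"gripper": -1, "xyz": [0, 0, 0.05], "angular": [0, 0, 0]},
    {"gripper": -1, "xyz": [0, 0, 0.05], "angular": [0, 0, 0]},
  ],
)

```text
clock: 11.25
position: [492.7, 250.1, 124.5]
ee_rot: [-0.05, 0.999, 0.0, 0.0]
contact_force: [-2.9, -1.5, 8.5]
gripper_width: -0.1
```

I touched the pin at reported z = 124.6, matching the camera-based prediction of 124.6. Now I'll lift and go to the cap, where contact should come near 134.3.

Emit:
move_arm(
  moves=[
    {"gripper": -1, "xyz": [0, 0, -2.5], "angular": [0, 0, 0]},
    {"gripper": -1, "xyz": [0, 0, -3], "angular": [0, 0, 0]},
    {"gripper": -1, "xyz": [-2.2, -5.2, -3], "angular": [0, 0, 0]},
    {"gripper": -1, "xyz": [-2.2, -5.2, -2.5], "angular": [0, 0, 0]},
    {"gripper": -1, "xyz": [-2.2, -5.2, -1.8], "angular": [0, 0, 0]},
    {"gripper": -1, "xyz": [-2.2, -5.2, -1.4], "angular": [0, 0, 0]},
    {"gripper": -1, "xyz": [-2.2, -5.2, -1.4], "angular": [0, 0, 0]},
  ],
)

```text
clock: 12.12
position: [519.1, 201.0, 136.5]
ee_rot: [-0.05, 0.999, -0.0, -0.001]
contact_force: [0.3, 1.2, -0.1]
gripper_width: -0.2
```

Emit:
move_arm(
  moves=[
    {"gripper": -1, "xyz": [0, 0, 0.1], "angular": [0, 0, 0]},
    {"gripper": -1, "xyz": [0, 0, 0.1], "angular": [0, 0, 0]},
  ],
)

```text
clock: 12.38
position: [519.6, 200.9, 136.3]
ee_rot: [-0.05, 0.999, 0.0, 0.0]
contact_force: [-0.1, -0.2, 0.4]
gripper_width: -0.3
```

Emit:
move_arm(
  moves=[
    {"gripper": -1, "xyz": [0, 0, 0.1], "angular": [0, 0, 0]},
    {"gripper": -1, "xyz": [0, 0, 0.1], "angular": [0, 0, 0]},
  ],
)

```text
clock: 12.62
position: [519.6, 200.6, 135.2]
ee_rot: [-0.05, 0.999, 0.0, -0.0]
contact_force: [0.2, -0.0, 0.2]
gripper_width: 0.2
```

Emit:
move_arm(
  moves=[
    {"gripper": -1, "xyz": [0, 0, 0.1], "angular": [0, 0, 0]},
    {"gripper": -1, "xyz": [0, 0, 0.1], "angular": [0, 0, 0]},
  ],
)

```text
clock: 12.88
position: [519.8, 200.6, 134.8]
ee_rot: [-0.05, 0.999, 0.0, 0.0]
contact_force: [-1.1, -0.1, 3.3]
gripper_width: 0.2
```

Emit:
move_arm(
  moves=[
    {"gripper": -1, "xyz": [0, 0, 0.1], "angular": [0, 0, 0]},
    {"gripper": -1, "xyz": [0, 0, 0.1], "angular": [0, 0, 0]},
  ],
)

```text
clock: 13.12
position: [519.8, 200.6, 133.5]
ee_rot: [-0.05, 0.999, 0.0, 0.0]
contact_force: [-2.0, -0.7, 4.4]
gripper_width: -0.1
```

The cap made contact at about 134.7, so the travel needed is about 10.1 mm. I'll press on towards reported z 124.6.

Emit:
move_arm(
  moves=[
    {"gripper": -1, "xyz": [0, 0, 0.2], "angular": [0, 0, 0]},
    {"gripper": -1, "xyz": [0, 0, 0.4], "angular": [0, 0, 0]},
    {"gripper": -1, "xyz": [0, 0, 0.6], "angular": [0, 0, 0]},
    {"gripper": -1, "xyz": [0, 0, 0.8], "angular": [0, 0, 0]},
    {"gripper": -1, "xyz": [0, 0, 0.8], "angular": [0, 0, 0]},
    {"gripper": -1, "xyz": [0, 0, 0.8], "angular": [0, 0, 0]},
  ],
)

```text
clock: 13.88
position: [519.8, 200.6, 125.5]
ee_rot: [-0.05, 0.999, -0.0, 0.0]
contact_force: [-2.0, -0.9, 6.6]
gripper_width: 0.1
```

Emit:
move_arm(
  moves=[
    {"gripper": -1, "xyz": [0, 0, 0.09], "angular": [0, 0, 0]},
    {"gripper": -1, "xyz": [0, 0, 0.09], "angular": [0, 0, 0]},
    {"gripper": -1, "xyz": [0, 0, 0.09], "angular": [0, 0, 0]},
    {"gripper": -1, "xyz": [0, 0, 0.09], "angular": [0, 0, 0]},
  ],
)

```text
clock: 14.38
position: [519.8, 200.6, 124.8]
ee_rot: [-0.05, 0.999, 0.0, 0.0]
contact_force: [-2.5, -0.1, 5.9]
gripper_width: 0.1
```

Run:
```python
from h import *
for i in range(3):
    q,d=arm.get_image("side");s=arm.read_state();print(s["position"].round(2),s["contact_force"].round(1))
c=arm.get_calibration("side")
v,u=np.mgrid[260:420,270:390];uv=np.c_[u.ravel(),v.ravel()]
X=world(c,uv,d[v,u].ravel());B=q[v,u].reshape(-1,3)
k=(np.hypot(X[:,0]-492.3,X[:,1]-249)<5)&(X[:,2]>145)&(X[:,2]<158);print("pin",k.sum(),np.percentile(X[k,2],[50,75,90]).round(1))
r=np.hypot(X[:,0]-519.6,X[:,1]-200.5);k=(r<20)&(X[:,2]>140)&(X[:,2]<158)&(X[:,1]<218);print("cap top",k.sum(),np.percentile(X[k,2],[25,50,75,90]).round(1))
cv2.imwrite("pics/c8.png",cv2.resize(q[260:400,270:390],(480,560)))
```

```text
[519.8  200.57 124.74] [-2.2  0.3  7.3]
[519.79 200.57 124.77] [-3.4 -0.3  7.8]
[519.81 200.56 124.74] [-2.1 -0.7  5.8]
pin 36 [151.6 152.4 152.9]
cap top 245 [151.5 152.1 152.8 153.6]
```

View pics/c8.png

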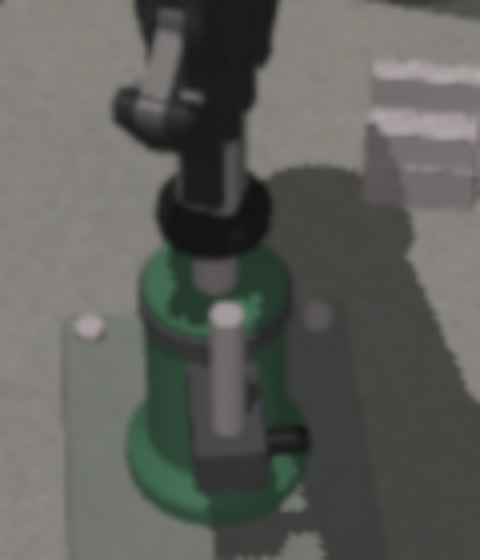

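The fingertips hold the cap down. Depth puts the cap top at about 152.1 and the pin top at about 152. I'll trim by 0.1 mm, check the bystanders and lever, and hand in.

Emit:
move_arm(
  moves=[
    {"gripper": -1, "xyz": [0, 0, 0.01], "angular": [0, 0, 0]},
    {"gripper": -1, "xyz": [0, 0, 0.015], "angular": [0, 0, 0]},
    {"gripper": -1, "xyz": [0, 0, 0.015], "angular": [0, 0, 0]},
    {"gripper": -1, "xyz": [0, 0, 0.015], "angular": [0, 0, 0]},
  ],
)

```text
clock: 15.02
position: [519.8, 200.6, 124.6]
ee_rot: [-0.05, 0.999, 0.0, 0.0]
contact_force: [-2.2, -0.4, 8.0]
gripper_width: -0.3
```

```bash
python3 lev.py
python3 - <<'E'
from h import *
c=arm.get_calibration("side");f=np.load("side0.npz");q,d=arm.get_image("side")
for n,(a,b,e,g) in dict(file=(189,236,289,318),vee=(358,273,394,312),brush=(398,267,464,336)).items():
    D=abs(d[b:g,a:e]-f["d"][b:g,a:e]);print(n,"changed depth frac",(D>8).mean().round(3))
arm.job_done();print(arm.read_state()["position"],arm.read_state()["contact_force"])
E
```

```text
[519.80124236 200.5701242  124.59357289] [-2.2042057  -0.35796553  7.96952847]
file changed depth frac 0.014
vee changed depth frac 0.008
brush changed depth frac 0.015
the job is handed in; nothing more can be done
the job is handed in; nothing more can be done
  return _methods._mean(a, axis=axis, dtype=dtype,
  ret = ret.dtype.type(ret / rcount)
Traceback (most recent call last):
  File "lev.py", line 10, in <module>
    print(k.sum(),"lever angle est",np.median(a)-(np.pi+.1-.45),np.percentile(a,[10,90])-(np.pi+.1-.45),R[k].max())
                                                                ~~~~~~~~~~~~~^^^^^^^^^^^
IndexError: index -1 is out of bounds for axis 0 with size 0
```

I reset the indicator, then pressed the plunger until the cap was level with the setting pin. I handed the job in at about 15 s, with the arm still holding the cap there.

- **Reset lever:** My first sweep passed over the lever's grip pin without moving the lever, because the fingertips sit about 28 mm higher than the reported position. On the second sweep I pushed until the force jumped to 17 N and the lever stopped moving. The camera then put the lever at +0.82 rad against its 0.9 rad stop. After I backed off, it sprang home, reading -0.06 rad; that is about 0.88 rad of swing.
- **Plunger:** I touched the setting pin lightly first, which put its top at reported z 124.6. The cap is held at 124.6 with about 8 N. Just before a final 0.1 mm trim, the camera showed both tops at about 152 mm.
- **File, vee block and brush:** Their depth pictures are almost unchanged (at most 1.5% of pixels differ).
- **Failed check:** The last camera check of the lever returned no reading, probably because the arm blocked the view. That it is home rests on the picture taken right after release; nothing went near it afterwards.

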